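Pin the link and hold the probe on the pin

TASK

Take the headed pin out of its block, push it down through the fork and the rod eye of the link unit until its head sits fully home on the fork, and let go of it. Then take the spring probe out of its leaning stand, hold it upright over the pin and press its tip gently on the centre mark of the pin's head until the plunger is about half-way in. Finish while holding the probe there, pressed lightly and standing on nothing else; never press hard and leave the small things lying around alone.

Things in the scene. Friction and masses are not known exactly. Their poses are not given: they have to be found in the camera images.
- fork_mouth (a point): Centre of the mouth of the upper fork hole, on the fork's flat top, 61 mm above the worktop; z up. The holes of fork and rod eye are aligned, vertical, 14 mm wide, from 61 down to 27 mm above the worktop. A small spring ball in the rod eye's hole (its +x side) resists the pin with a few newtons, so push it home (10 N is ample); it will not fall in by itself.
- pin_head (a point): Middle of the pin's head, half-way up. Loose steel pin, 56 to 104 g: knurled round head 24 mm in diameter and 26 mm high; below it a shank 12 mm in diameter, 45 mm long, whose last 4 mm taper to 7 mm. z runs up the axis. It starts upright in the grey pin block, head resting on the block's top.
- pin_collar (a point): Centre of the flat underside of the pin's head, on the axis, 13 mm below point pin_head; z up the axis. With the pin fully home it coincides with fork_mouth to a millimetre or so.
- pin_mark (a point): The small dark centre mark (6 mm across) on the flat top of the pin's head, 13 mm above point pin_head; z up.
- pin: The loose headed pin described under pin_head; origin at the centre of the head's underside.
- link_unit: Fixed. Dark base plate 80 x 230 x 8 mm; at its -y end a steel fork of two arms (40 x 46 mm, 10 mm thick) one above the other with a rod eye between them, hole at y = -60 mm; a rod runs from the eye to a pedestal at y = +75 mm, 58 mm high, with a small fixed bolt on top. Origin under the middle of the base, at worktop height; z up.
- pin_block: Fixed grey plastic block 75 x 52 x 50 mm with a 15 mm hole right through its middle (the pin's place) and a smaller empty hole beside it; origin at the centre of its underside, z up.
- probe_stand: Fixed stand: dark base plate and a black tilted plate 52 x 56 x 18 mm on two cheeks, with a hole 21 mm wide that holds the probe leaning by 0.42 rad (24 degrees) towards the stand's -x side (roughly towards the robot). Origin at worktop height below the hole's mouth, which is 85 mm up; z up.
- probe_grip (a point): Middle of the grip, on the axis. Loose probe, 91 to 169 g: black round grip 28 mm in diameter, 80 mm long (a 4 mm grey cap on its back end), then a steel nose 18 mm in diameter, 30 mm long, then the plunger. z runs from tip to back end. It starts in the stand, the grip's lower shoulder (40 mm from this point) on the tilted plate: draw it out 60 mm or more along its axis.
- probe: The loose probe described under probe_grip; origin on the axis at the lower shoulder of the grip, z towards the back end.
- probe_tip (a point): Round end (6 mm in diameter) of the probe's plunger, on the axis, 90 mm from the middle of the grip when the plunger is fully out; it moves with the plunger.
- plunger (a joint): How far the probe's sprung plunger is pushed in, m: 0 fully out, 0.012 at its stop. Spring: about 1.2 N at first touch, 3.6 N half-way (0.006), 6 N at the stop; beyond the stop it is rigid.
- hex_key: Loose bystander: black hexagon key, 31 x 93 x 6 mm, lying on the worktop; origin under its middle.
- star_knob: Loose bystander: black star knob, 41 x 40 x 32 mm, standing on the worktop; origin under its middle.
- tally_counter: Loose bystander: small round hand counter, 45 x 54 x 24 mm; origin under its middle.
- staple_box: Loose bystander: small blue carton 44 x 74 x 31 mm; origin under its middle.
Things that resemble listed ones, but are neither listed nor needed, are in the scene too. Leave any purple look-alike of the probe_stand alone.

How it is judged:
By the outcome, as a careful person would: the job done as asked, in the order asked, and still so for the second after the job is handed in, while the arm keeps its last pose, push and grip.
It also fails if it takes over 56 s, if anything falls off the work surface, if the arm or the gripper's body presses on something with over 40 N, if the wrist force passes 120 N, or if a joint passes its speed limit or range.

ROBOT

A 7-joint arm with a two-finger parallel gripper is mounted at the origin on a cart in front of the work surface, level with it; the furniture and walls round the work are solid. World frame = base frame: x ahead of the robot, y to its left, z up, the work surface at z = 0. Lengths are in mm, angles in rad, forces in N, time in s.
With the tool pointing down it reaches from about 400 to 875 mm from the base axis. Payload 4.4 kg.
Tool frame: the origin (TCP) lies midway between the tips of the shut fingers; the grasp point (between the pads) lies 19 mm behind it; z points along the fingers, y is the line along which they close (so a half turn about z gives the same grasp; the last joint's range is limited). The gripper opens to 85 mm and grips with 20 to 120 N. Pads are 22 mm wide; open, the fingers measure 114 mm over their backs; the gripper's body (76 mm by 85 mm) begins 54 mm behind the grasp point. The pads swing forward as they close: fully open they stand 13 mm farther back than shut.
Start: joints at [-1.203, 0.628, 0.038, 1.517, -0.027, 0.996, -0.02], TCP at [273.188, 589.819, 231.313] pointing down, gripper open.
Joint ranges: [-3.06, 3.06], [-0.37, 2.12], [-1.25, 1.32], [0.18, 2.47], [-1.1, 4.24], [0.23, 1.98], [-2.94, 2.94]. Speed limits (rad/s): [2.57, 2.57, 3.14, 3.14, 3.14, 3.14, 3.14].

INTERFACE

Orientations are given as a unit quaternion [w, x, y, z].
In Python, from bench import get_state, camera, get_calibration, close_job gives the robot as it stands.
- The arm moves only by the tool play_rows, never from a script. Its argument "motion" is a list of rows, each a list of 3 entries, a list of its own where there are three numbers: the shift along the tool's x, y, z in cm, then the turn about the tool's z in degrees, then the gripper's target within -1 to 1 (fully open at 1, half-way at 0, shut at -1). A call has exactly 10 rows; each row shifts and turns the commanded pose from where the row before left it, along the tool's axes as they then stand; what a row does not reach is not made up. A row lasts 1/12 s, in which the tool goes at most 41.7 mm and 7.16 degrees, less where a joint would pass 70% of its speed; a pose out of reach is approached as far as the arm can. A call is refused whole if a number of a shift passes 4.17 or a number of a turn 7.16, either way. A call with a gripper value outside its range is refused whole. The fingers move at their own pace and stop on an object; "grip_force" is the grip in N (left out, the last holds). Time passes only in rows, so rows that do not move let the fingers close, or fill a call up. It gives the time, the measured TCP pose, the force, the opening and the grip force at its end, in the units of the state.
- get_state(): the state, without advancing time (a new reading comes with each control period).
- camera(name): name is "side" or "top" or "wrist"; returns (picture, depth): 420x560x3 uint8, blue, green, red; 420x560 float32, mm along the optical axis (not along the pixel's ray), 0 where there is no reading.
- get_calibration(name): a dict with "fx", "fy", "cx", "cy" (pixels), "R" (3x3) and "t" (3): a world point X has camera coordinates R X + t. Camera axes: x right, y down, z forward; pixel columns grow to the right and rows downward; lengths in mm; the calibration is good to about 2 mm. The wrist camera is an equidistant fisheye: a pixel r from the principal point sees the ray r / f radians off the axis. A picture is of the moment at which its call begins: read the wrist's pose just before it. get_calibration takes no time and is no camera call; for the wrist camera it gives the pose at the moment of the call.
- close_job(): hands the job in; it is judged then, once.
The state is a dict: "time_s": time; "q": joint angles; "joint_velocities": joint speeds; "joint_torque": joint torques, N m; "eef_pos": TCP position; "tcp_rot": TCP orientation; "wrist_force": force on the tool from outside, world axes, zero at the start; "torque": the same for the moment, N m; "grip_width": finger opening in mm; "gripper_force": force on a finger pad.
Only numpy, scipy, OpenCV 4.12 (cv2) and the standard library are available. Lean on these libraries where they do the work, as an engineer would, in place of code of your own. Each camera call takes 0.05 s, during which the arm holds its last target. There are 200 camera calls.

## Working session

There is one attempt and no reset: what is moved stays moved. The work goes in short steps, Python scripts to look and compute and a tool call to move; the robot and the scene stay as the last step left them, time stands still between calls to the robot, and variables do not carry over. Pictures are saved under pics/ and viewed, at most 10 in all, crops included, and the job is handed in when it is done.

Besides the shell and the picture viewer there is one more tool, called as name(argument=value, ...) on one line, values as JSON. play_rows: Moves the arm, as the interface text tells. Its arguments: {"type":"object","properties":{"motion":{"type":"array","items":{"type":"array"}},"grip_force":{"type":"number"}},"required":["motion"]}

```bash
mkdir -p pics; ls; python3 - <<'E'
from bench import *
import cv2,numpy as np
s=get_state();print(s)
for n in ("side","top"):
    c=get_calibration(n);print(n,c)
    p,d=camera(n);cv2.imwrite(f"pics/{n}0.png",p);np.save(f"pics/{n}0.npy",d)
E
```

```text
pics
{'time_s': 0.0, 'q': array([-1.20279038,  0.62932475,  0.03846865,  1.5183676 , -0.02699786,
        0.99626986, -0.01999587]), 'joint_velocities': array([-1.84499359e-03, -6.60404846e-05, -5.52029975e-05,  1.64448725e-03,
        2.02326820e-04,  1.51730932e-04,  5.98155779e-04]), 'joint_torque': array([-3.06420116e-04, -5.63412058e+01,  1.22580808e+00, -1.93452877e+01,
        1.09119981e-02,  1.03437810e-02, -3.10578025e-05]), 'eef_pos': array([272.94344891, 589.24181442, 230.40354285]), 'tcp_rot': array([-1.79275129e-04,  2.15214063e-01,  9.76566460e-01, -9.07874040e-04]), 'wrist_force': array([ 0.56000341,  0.25338886, -0.33357909]), 'torque': array([ 0.00425614, -0.02631685,  0.03919731]), 'gripper_force': 0.0, 'grip_width': 85.30398582490828}
side {'fx': 422.0656125722491, 'fy': 422.0656125722491, 'cx': 284.1899492470966, 'cy': 213.73610837559565, 'R': array([[-0.9990318 , -0.03757141, -0.02288773],
       [ 0.00809438,  0.35438957, -0.93506284],
       [ 0.0432428 , -0.93434278, -0.35374233]]), 't': array([ 429.12324669,  147.11448625, 1000.32302228])}
top {'fx': 481.7343119852634, 'fy': 481.7343119852634, 'cx': 278.2721958472021, 'cy': 200.47571208992287, 'R': array([[-0.00997643, -0.99992189, -0.00752868],
       [-0.98174234,  0.01122474, -0.18988415],
       [ 0.18995382,  0.00549686, -0.98177764]]), 't': array([-117.09510597,  444.43988099, 1670.80315432])}
```

View pics/side0.png

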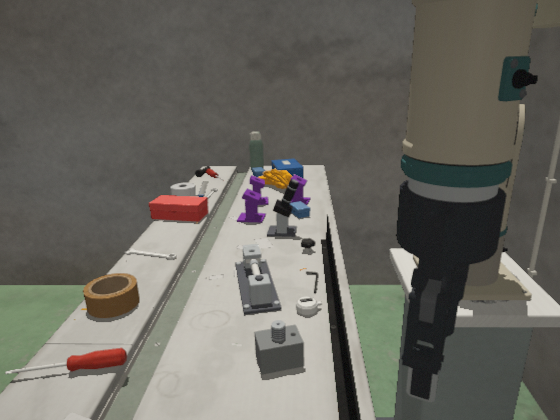

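View pics/top0.png

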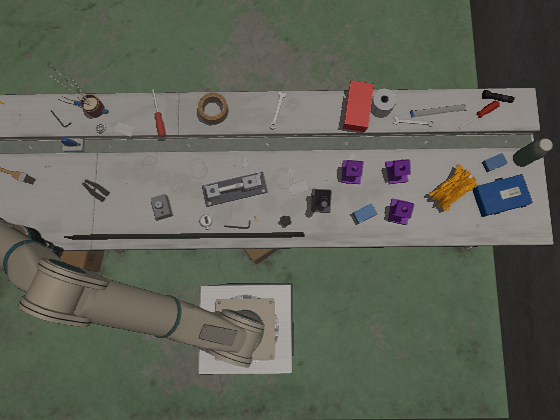

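Side view: pin in grey block at (279,330), link unit (257,280), black stand with probe (285,215), and purple look-alike stands at (253,205) and (298,190). Top view: block (161,206), link (235,188), black stand (320,200), purple at (352,171), (398,170) and (401,211). Candidates for the pin are the pin itself at side (279,328) and the fixed pedestal bolt at (252,250). I choose the one in the grey block. I'll check these in a close crop.

```bash
cat > h.py <<'E'
import numpy as np,cv2
from bench import *
def unproj(c,u,v,d):
    u,v,d=map(np.asarray,(u,v,d)); P=np.stack([(u-c["cx"])/c["fx"]*d,(v-c["cy"])/c["fy"]*d,d],-1)
    return (P-c["t"])@c["R"]
def ray_plane(c,u,v,z):
    o=-c["R"].T@c["t"]; r=c["R"].T@np.array([(u-c["cx"])/c["fx"],(v-c["cy"])/c["fy"],1]); return o+r*(z-o[2])/r[2]
def cloud(n,d): 
    c=get_calibration(n); v,u=np.mgrid[:420,:560]; return unproj(c,u,v,d)
E
python3 - <<'E'
from h import *
s=cv2.imread("pics/side0.png");t=cv2.imread("pics/top0.png")
def cr(i,x,y,w,h): return cv2.resize(i[y:y+h,x:x+w],(400,300),interpolation=cv2.INTER_CUBIC)
out=np.vstack([np.hstack([cr(s,225,225,120,90+60)[:, :],cr(s,240,170,80,60)]),np.hstack([cr(t,135,165,80,60),cr(t,200,160,140,105)])])
cv2.imwrite("pics/crop1.png",out)
for n in("side","top"):
    d=np.load(f"pics/{n}0.npy");X=cloud(n,d)
    print(n)
    for (u,v) in ({"side":[(279,328),(279,323),(257,300),(252,252),(252,248),(285,232),(291,187),(288,205)],"top":[(161,206),(160,200),(156,198),(210,192),(215,191),(258,181),(320,206),(321,195)]}[n]): print((u,v),X[v,u].round(1))
    # heights within block
d=np.load("pics/top0.npy");X=cloud("top",d)
for nm,(a,b,c,e) in dict(pin=(150,192,175,220),fork=(200,172,232,208),stand=(308,185,335,215)).items():
    sub=X[b:e,a:c]; print(nm); print(sub[::3,::3,2].round(0).astype(int))
E
```

```text
side
(279, 328) [424.8 310.6  75.5]
(279, 323) [425.5 296.3  75.3]
(257, 300) [481.6 133.1  17.3]
(252, 252) [505.7  -9.8  60. ]
(252, 248) [507.9 -31.   60.6]
(285, 232) [384.3 898.6 501.2]
(291, 187) [ 416.6 -263.5  143.3]
(288, 205) [ 426.2 -262.5   88.8]
top
(161, 206) [421.6 286.4  76.7]
(160, 200) [449.9 299.8  41. ]
(156, 198) [454.9 311.2  53. ]
(210, 192) [473.3 119.2  58.7]
(215, 191) [477.6 102.2  54.4]
(258, 181) [509.4 -51.1  66.5]
(320, 206) [ 428.4 -272.7    4.1]
(321, 195) [ 449.9 -269.5   97.8]
pin
[[-1 -1  2  1  3  6  8  1  3]
 [-7 -3 -5 47 47 59  6  2  3]
 [ 1 51 53 50 59 50 14 -1 -1]
 [ 0 55 49 82 53 49 22 -1  6]
 [-8 48 77 75 71 47 35  0  2]
 [ 1 54 53 84 60 51 48 10 -2]
 [ 3 -3 53 59 44 49 48 14 -3]
 [ 0  2 50 47 27 58 54 29  0]
 [-7  3 53 49 38 22 11  4 -8]
 [-8  0 -9 13 -6 -2  0  7 -9]]
fork
[[ -11    0    5    0 1724    5    2    0    3    5   -6]
 [   4    2    0   11   -6    3   -1    0   -1   -1   -4]
 [   8    5   -3    2    1   -2    4    5   -5    5    3]
 [   1   -3   -3   -3    4   -2    0   -1   12    6    4]
 [  -2   -5   -3    8    7   58   10    2   15    7    5]
 [   6    7   63   63   61   55   57   47   53   55   57]
 [  -3    9   58   64   63   65   54   54   50   40    0]
 [   0    4    5   58   52   58   58   10    8   12    5]
 [   4    0    2   61   61   61   38   16    9    5    7]
 [  -4    0    7    6   23   17    9   13   10    6    2]
 [   4    9    7   12    5   11    1    2   14   -3   -1]
 [  -5   -2   16   13    7    5   -4    1    2    2   -8]]
stand
[[  3  -3   5  -5   3   2  -1  -1  -4]
 [  9   0  -3   3  -8  -4   1   3   4]
 [  1   2  12  93  99  94  93  95   3]
 [  5  -2   9  92  87  87  94  94  10]
 [  0   4  41  80 112 131 109  85   9]
 [ -2   1  49  80 145 164 158  82  -5]
 [  0  -5  70  82 157 164 164  80   0]
 [  0   4  -2   4   4 157 154   7   1]
 [  3   7   6   3   6   7   9   7  -1]
 [  7   4  -5  -4   2   6   5  11  -4]]
```

View pics/crop1.png

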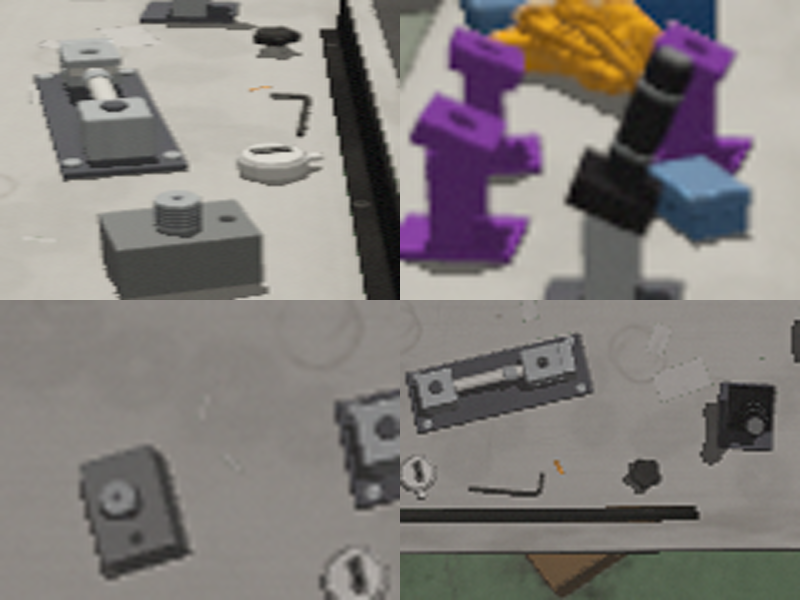

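play_rows(motion=[[[-2.6,-1.97,0.3],0,1],[[-2.6,-1.97,0.3],0,1],[[-2.6,-1.97,0.3],0,1],[[-2.6,-1.97,0.3],0,1],[[-2.6,-1.97,0.3],0,1],[[-2.6,-1.97,0.3],0,1],[[-2.6,-1.97,0.3],0,1],[[-2.6,-1.97,0.3],0,1],[[-2.6,-1.97,0.3],0,1],[[-2.6,-1.97,0.3],0,1]])

```text
time_s: 0.93
eef_pos: [426.6, 300.2, 201.0]
tcp_rot: [-0.0, 0.215, 0.977, -0.0]
wrist_force: [0.6, -0.8, -0.0]
grip_width: 85.6
gripper_force: 0.0
```

```bash
python3 - <<'E'
from h import *
s=get_state();print(s["time_s"],s["eef_pos"],s["tcp_rot"])
c=get_calibration("wrist");p,d=camera("wrist");print(c)
print("cam pos",-c["R"].T@c["t"])
cv2.imwrite("pics/w1.png",p);np.save("pics/w1.npy",d)
t=get_calibration("top");sd=get_calibration("side")
print("pin",ray_plane(t,158.2,204.2,76),ray_plane(sd,278.2,322.3,76))
print("fork",ray_plane(t,212,190.6,61),ray_plane(sd,260.2,277.3,61))
print("ped",ray_plane(t,249.9,182,58))
E
```

```text
0.9333 [426.58053765 300.18872079 200.98589957] [-1.74065841e-04  2.15107986e-01  9.76590235e-01 -1.90575256e-04]
{'fx': 325.19226210127806, 'fy': 325.19226210127806, 'cx': 279.1131061980091, 'cy': 206.9053886783433, 'R': array([[ 0.42103437,  0.90704406, -0.00106622],
       [ 0.85664228, -0.39725178,  0.32917325],
       [ 0.29815109, -0.13950662, -0.94426894]]), 't': array([-452.48839974, -280.24085234,  266.56097495])}
cam pos [351.10388527 336.2877579  343.47059003]
pin [428.17401972 296.61252987  76.        ] [426.86263229 295.31690757  76.        ]
fork [477.73217236 111.87054839  61.        ] [474.62277087 114.26777564  61.        ]
ped [508.04902756 -21.87546775  58.        ]
```

View pics/w1.png

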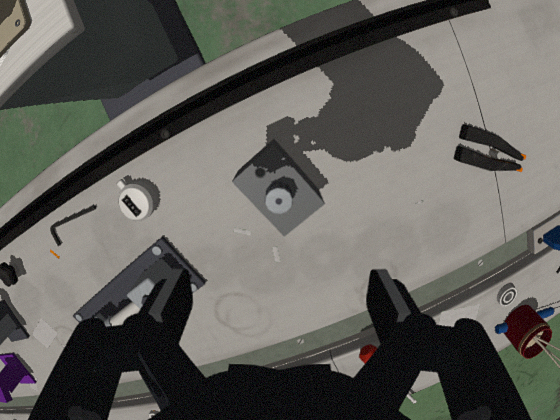

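```bash
cat >> h.py <<'E'
def wray(c,u,v):
    x,y=u-c["cx"],v-c["cy"];r=np.hypot(x,y);th=r/c["fx"]
    k=np.sin(th)/r if r>1e-9 else 0
    return -c["R"].T@c["t"],c["R"].T@np.array([x*k,y*k,np.cos(th)])
def wplane(c,u,v,z):
    o,r=wray(c,u,v);return o+r*(z-o[2])/r[2]
def tool(s,dw):
    from scipy.spatial.transform import Rotation as R
    q=s["tcp_rot"];return R.from_quat([q[1],q[2],q[3],q[0]]).inv().apply(dw)
def wproj(c,X):
    p=c["R"]@np.asarray(X)+c["t"];r=np.hypot(p[0],p[1]);th=np.arctan2(r,p[2]);return c["cx"]+c["fx"]*th*p[0]/r,c["cy"]+c["fx"]*th*p[1]/r
def blob(m,u,v):
    n,l,st,ce=cv2.connectedComponentsWithStats(m.astype(np.uint8));k=l[int(v),int(u)]
    return (ce[k],st[k]) if k else None
E
python3 - <<'E'
from h import *
p=cv2.imread("pics/w1.png");g=cv2.cvtColor(p,6).astype(int)
c=get_calibration("wrist")
print(g[186:216:2,262:296:2])
b=blob((g>118),275,198);print(b)
if b is not None: print(wplane(c,*b[0],76))
print(wplane(c,279,201,76))
E
```

```text
[[109 112 109  80  38  40  46  37  38  23  27  40  28  26  45  36  47]
 [111 112  89  45  32  48  66 112 121 101  72  60  31  24  36  40  41]
 [106 108  60  49  81 134 156 154 155 152 157 144  88  39  17  39  33]
 [104 107  47  86 159 159 160 159 155 154 157 156 153 114  29  40  44]
 [110 106  60 153 164 160 159 154 161 153 157 153 157 155  79  41  41]
 [109 101 126 165 160 158 150 158 157 154 150 148 150 151 125  27  76]
 [109  99 146 158 155 152 156 131  99 116 149 150 142 151 151  81 107]
 [109  96 153 158 155 154 154  74  66  65 128 148 150 150 149 102 107]
 [108  99 160 157 154 157 155  74  61  69 132 151 149 151 148  88 104]
 [105 104 149 160 159 155 159 143 108 124 154 149 152 148 146  93 104]
 [104 106 117 154 153 154 150 154 150 151 145 149 148 144 140 102 101]
 [106 105 104 148 157 151 152 154 153 149 145 149 151 142 110 104 105]
 [106 104 103 112 134 159 151 154 150 149 151 148 146 113  98 105 104]
 [107 108 104 106 101 122 141 145 143 142 138 125 111 103  99 102  99]
 [138 102 105 106 108 104 105 108 108 110 105 104 102 107 106 101 100]]
(array([278.21 , 200.862]), array([265, 188,  27,  26, 500], dtype=int32))
[433.98569211 289.43936711  76.        ]
[434.39106077 290.00238891  76.        ]
```

Wrist view: pin head with mark at (278,201) in the grey block. This reads about 6 mm off the top and side estimates, so I'll go closer and measure again.

play_rows(motion=[[[-0.1,-0.06,1.0],0,1],[[-0.1,-0.06,1.0],0,1],[[-0.1,-0.06,1.0],0,1],[[-0.1,-0.06,1.0],0,1],[[-0.1,-0.06,1.0],0,1],[[-0.1,-0.06,1.0],0,1],[[-0.1,-0.06,1.0],0,1],[[0,0,1.0],0,1],[[0,0,0],0,1],[[0,0,0],0,1]])

```text
time_s: 1.82
eef_pos: [430.5, 294.9, 120.6]
tcp_rot: [-0.0, 0.215, 0.977, -0.001]
wrist_force: [-0.4, -0.8, 0.1]
grip_width: 85.1
gripper_force: 0.0
```

```bash
python3 - <<'E'
from h import *
s=get_state();print(s["time_s"],s["eef_pos"],s["tcp_rot"])
c=get_calibration("wrist");p,d=camera("wrist");g=cv2.cvtColor(p,6).astype(int)
cv2.imwrite("pics/w2.png",p);np.save("pics/w2.npy",d)
u,v=wproj(c,[430,293,76]);print(u,v)
n,l,st,ce=cv2.connectedComponentsWithStats((g>125).astype(np.uint8))
for k in range(1,n):
    if 700<st[k][4]<4000: print(st[k],ce[k],wplane(c,*ce[k],76))
t=cv2.cvtColor(cv2.imread("pics/top0.png"),6);print(t[197:213,150:168])
E
```

```text
1.8167 [430.4802753  294.85754801 120.58021456] [-4.99207692e-04  2.15158220e-01  9.76578931e-01 -5.32589316e-04]
274.91996969751955 235.10090247029083
[  0   0  34  45 931] [12.7443609  15.30612245] [198.96291066 189.79178304  76.        ]
[ 539  184   21   81 1381] [550.11296162 220.04634323] [517.73095697 499.90378617  76.        ]
[ 488  290   72   93 2514] [523.22235481 337.41607001] [642.66934922 467.04759626  76.        ]
[ 110  371   49   44 1376] [132.23837209 395.19767442] [532.79129514  86.70757623  76.        ]
[ 409  371   41   49 1368] [429.27119883 396.66154971] [660.78590707 355.22949351  76.        ]
[[138 127 114  93  94  93  96  96  96  96  97  97  97  96  97  93  60  68]
 [131  91  94  96  96  96  96  97  95  97  98  97  96  97  98  95  69  63]
 [134 104  96  96  97  96  96  97  96  95  95  96  96  96  99  94  76  59]
 [137 114  95  97  96  96  96  95  96  95  97  98  98  97  99  96  85  61]
 [129  83  95  97  95  96 100 115 120 116 103  94  97  97  98  98  93  59]
 [131  72  97  98  94 104 124 129 130 129 124  98  83  98  97  99  95  74]
 [131  72  90  97  96 111 129 123 104 130 131 122  66  98  97  96  94  75]
 [130  69  86  96 102 121 125 104  76 119 132 124  67  89  98  97  97  85]
 [141 132  79  97  93  99 131 126 116 131 128 109  64  76  98  98  99  93]
 [140 132  72  97  92  77 134 133 133 132 122  94  64  80  98  96  98  95]
 [138 132  72  93  91  52  69 110 110  92  57  43  59  92  99  96  98  94]
 [140 130  71  86  99  90  53  51  49  53  58  60  86  98  97  99  96  98]
 [137 140 132  79  98  99  99  99  99  99  99  99  98  97  97  96  97  97]
 [137 141 130  73  99  96  98  98  98  97  98  99  99  98  96  97  98  98]
 [139 141 130  71  86  97  96  96  97  96  96  88  72  89  96  98  96  98]
 [138 138 139 133  84  97  95  95  96  97  90  64  56  76  98  97  99  97]]
```

View pics/w2.png

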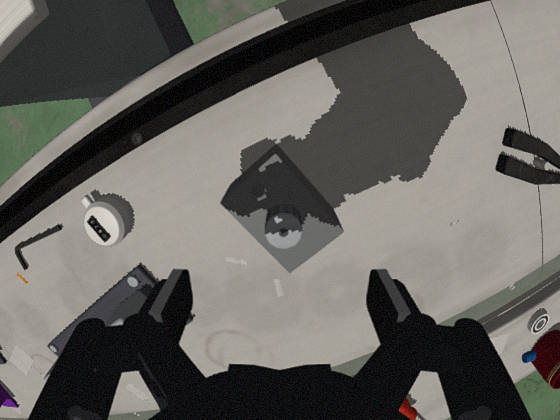

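```bash
python3 - <<'E'
from h import *
s=get_state();print(s["time_s"],s["eef_pos"],s["joint_velocities"].round(3))
c=get_calibration("wrist");p,d=camera("wrist");g=cv2.cvtColor(p,6)
print(wplane(c,284,232,76))
print(g[208:256:2,258:308:2])
# circle
m=g[208:256,258:308]
cc=cv2.HoughCircles(cv2.resize(cv2.medianBlur(m,3),None,fx=4,fy=4,interpolation=2),3,1,100,param1=80,param2=15,minRadius=60,maxRadius=110);print(cc)
if cc is not None:
  u,v=258+(cc[0,0,0]+.5)/4-.5,208+(cc[0,0,1]+.5)/4-.5;print(u,v,wplane(c,u,v,76))
# finger tips line: where does TCP and point below at z=76 project
e=s["eef_pos"];print(wproj(c,e),wproj(c,[e[0],e[1],76]))
E
```

```text
1.8667 [430.88744689 295.13922504 121.19143811] [ 0.    -0.017  0.002 -0.006  0.001  0.004 -0.   ]
[431.14990629 299.28095869  76.        ]
[[ 66  99  83  71  45  34  32  48  37  35  42  39  30  43  28  44  42  34
   26  45  43  44  45  46  42]
 [111 116 115 116  81  27  26  39  36  33  42  43  41  34  40  53  37  29
   28  32  41  51  47  49  47]
 [111 111 110 117  85  28  38  41  38  32  52  58  61  54  51  47  44  34
   27  41  32  50  45  44  47]
 [112 108 111 114  41  22  40  44  50  68  66  64  64  58  63  63  50  49
   32  42  31  49  46  46  83]
 [112 114 120 101  32  26  55  60 116 124  59  65  62  64  64  66  68  59
   51  45  35  45  48  71 101]
 [109 109 111 101  37  47  64  66 145 165 144 158  70  64  61  61  68  65
   64  54  34  41  45  63 110]
 [111 111 112  97  36  57  61  67  92 168 169 126  65  63  66  67  65  65
   65  66  54  33  43  99 110]
 [116 116 112  81  56  70  66  65  61 122  69  58  64  63  68  64  61  67
   63  63  64  27  50 113 106]
 [113 109 111  70  61  65  66  66  62  67  63  61  61  68  63  63  66  60
   61  65  67  57 109 108 109]
 [115 110 111  
[... 1063 characters left out ...]
6 108 121 149 142 146 148 145 146 139 123 110
  107 105 107 105 106 106 105]
 [156 157 162 144 103 112 105 106 107 111 109 113 111 115 112 106 107 110
  106 107 101 104 107 107 107]
 [162 160 163 166 147 110 109 111 106 109 106 106 109 110 106 108 105 109
  107 106 107 107 105 106 107]
 [160 159 161 159 161 147 109 107 107 109 108 105 109 108 112 106 110 105
  107 111 107 103 109 102 105]
 [158 164 162 165 158 166 149 103 104 104 109 108 107 106 107 110 106 107
  103 105 103 108 108 107 104]]
[[[98.5 85.5 74.9]]]
282.25 229.0 [428.81847917 299.14073573  76.        ]
(np.float64(277.4855084300463), np.float64(270.4779217414979)) (np.float64(277.85967226526697), np.float64(234.18349873048592))
```

The pin head is seen from close by with its mark at (283,231), giving about (430,298). I'll descend and grip.

play_rows(motion=[[[0.1,0.1,1.35],0,1],[[0.1,0.1,1.35],0,1],[[0,0,1.35],0,1],[[0,0,1.35],0,1],[[0,0,1.3],0,1],[[0,0,0],0,1],[[0,0,0],0,-1],[[0,0,0],0,-1],[[0,0,0],0,-1],[[0,0,0],0,-1]], grip_force=60)

```text
time_s: 2.75
eef_pos: [430.5, 298.1, 55.2]
tcp_rot: [0.001, 0.215, 0.977, 0.001]
wrist_force: [0.3, 0.0, 0.5]
grip_width: 39.1
gripper_force: 0.0
```

play_rows(motion=[[[0,0,0],0,-1],[[0,0,0],0,-1],[[0,0,0],0,-1],[[0,0,0],0,-1],[[0,0,0],0,-1],[[0,0,0],0,-1],[[0,0,-0.5],0,-1],[[0,0,-0.5],0,-1],[[0,0,-0.5],0,-1],[[0,0,-0.5],0,-1]])

```text
time_s: 3.58
eef_pos: [430.0, 297.7, 74.9]
tcp_rot: [0.0, 0.215, 0.977, 0.0]
wrist_force: [0.3, 0.1, -1.3]
grip_width: 21.4
gripper_force: 58.7
```

play_rows(motion=[[[0,0,-3.0],0,-1],[[0,0,-3.0],0,-1],[[0,0,-3.0],0,-1],[[-2.0,-2.43,0],0,-1],[[-2.0,-2.43,0],0,-1],[[-2.0,-2.43,0],0,-1],[[-2.0,-2.43,0],0,-1],[[-2.0,-2.43,0],0,-1],[[-2.0,-2.43,0],0,-1],[[0,0,0],0,-1]])

```text
time_s: 4.42
eef_pos: [479.0, 107.2, 164.8]
tcp_rot: [0.001, 0.22, 0.975, -0.002]
wrist_force: [-0.1, -0.6, -2.1]
grip_width: 22.0
gripper_force: 60.3
```

play_rows(motion=[[[0,0,0],0,-1],[[0,0,0],0,-1],[[0,0,0],0,-1],[[0,0,0],0,-1],[[0,0,0],0,-1],[[0,0,0],0,-1],[[0,0,0],0,-1],[[0,0,0],0,-1],[[0,0,0],0,-1],[[0,0,0],0,-1]])

```text
time_s: 5.25
eef_pos: [477.5, 115.0, 164.3]
tcp_rot: [-0.0, 0.215, 0.977, -0.0]
wrist_force: [1.0, 0.8, -0.3]
grip_width: 21.9
gripper_force: 60.3
```

```bash
python3 - <<'E'
from h import *
s=get_state();print(s["time_s"],s["eef_pos"],s["tcp_rot"],s["grip_width"])
c=get_calibration("wrist");p,d=camera("wrist")
e=s["eef_pos"];cv2.imwrite("pics/w3.png",p)
for X in ([479,115,61],[e[0],e[1],61],[e[0],e[1],e[2]-3.5],[e[0],e[1],e[2]-48]): print(wproj(c,X))
T=get_calibration("top");P,_=camera("top");S,_=camera("side")
cv2.imwrite("pics/t3.png",P);cv2.imwrite("pics/s3.png",S)
E
```

```text
5.25 [477.48647225 114.99989914 164.2633633 ] [-4.05925596e-05  2.15165296e-01  9.76577643e-01 -5.81624119e-06] 21.88494165345809
(np.float64(278.98659801056516), np.float64(206.11320054279375))
(np.float64(278.1878592353998), np.float64(204.48825010952402))
(np.float64(277.5605421561603), np.float64(267.0120386745332))
(np.float64(277.9052897366103), np.float64(232.36225906459413))
```

View pics/w3.png

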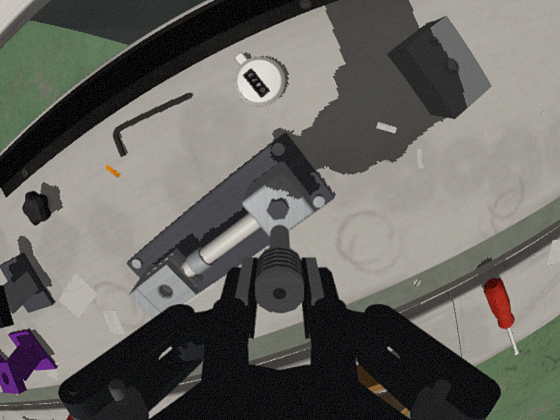

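The wrist view shows the pin held with its shank hanging towards (279,232). The block top near (278,207) and the other one at (167,290) both have a dark feature, so I must tell the fork hole from the bolt.

```bash
python3 - <<'E'
from h import *
p=cv2.imread("pics/w3.png")
a=cv2.resize(p[170:240,235:325],(450,350),interpolation=2);b=cv2.resize(p[235:320,120:220],(340,350),interpolation=2)
s=cv2.imread("pics/side0.png")
e=cv2.resize(s[240:300,230:290],(250,250),interpolation=2)
o=np.zeros((600,790,3),np.uint8);o[:350,:450]=a;o[:350,450:]=b;o[350:,:250]=e
e=cv2.resize(s[240:265,235:270],(350,250),interpolation=2);o[350:,260:610]=e
cv2.imwrite("pics/c3.png",o)
E
```

```text
(no output)
```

View pics/c3.png

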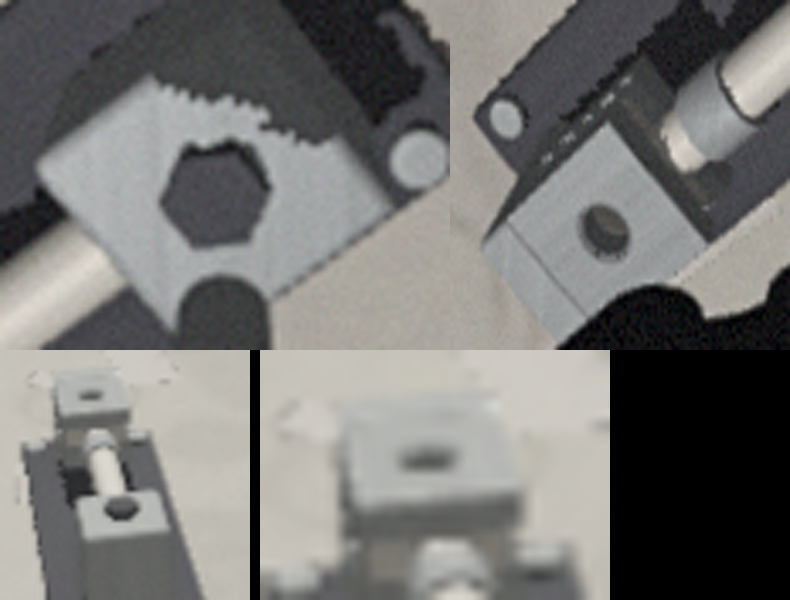

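The near block with the solid hexagon is the pedestal bolt. The far one, with a round hole and an overhanging arm, is the fork, at about (508,-22). Going there.

play_rows(motion=[[[-1.42,-1.83,0],0,-1],[[-1.42,-1.83,0],0,-1],[[-1.42,-1.83,0],0,-1],[[-1.42,-1.83,0],0,-1],[[-1.42,-1.83,0],0,-1],[[-1.42,-1.83,0],0,-1],[[0,0,0],0,-1],[[0,0,0],0,-1],[[0,0,0],0,-1],[[0,0,0],0,-1]])

```text
time_s: 6.23
eef_pos: [508.4, -19.2, 164.2]
tcp_rot: [-0.0, 0.214, 0.977, 0.0]
wrist_force: [-0.2, -0.5, -1.3]
grip_width: 21.7
gripper_force: 60.3
```

```bash
cat > m.py <<'E'
from h import *
import sys
s=get_state();e=s["eef_pos"];print(s["time_s"],e,s["tcp_rot"],s["grip_width"],abs(s["joint_velocities"]).max())
c=get_calibration("wrist");p,d=camera("wrist");g=cv2.cvtColor(p,6)
cv2.imwrite(f"pics/{sys.argv[1]}.png",p)
print("tcp@61",wproj(c,[e[0],e[1],61]),"tip",wproj(c,[e[0],e[1],e[2]-48.5]))
print("head top mid",wproj(c,[e[0],e[1],e[2]+22.5]))
u,v=map(int,wproj(c,[e[0],e[1],61]))
print(u,v);print(g[v-32:v+34:2,u-30:u+32:2])
E
python3 m.py w4
```

```text
6.2333 [508.4379012 -19.2359351 164.2288927] [-2.48061064e-04  2.14406469e-01  9.76744438e-01  3.27790531e-04] 21.67891228279378 0.006893106828596426
tcp@61 (np.float64(278.1194978133353), np.float64(204.600673879614)) tip (np.float64(277.870365249665), np.float64(232.12171050824756))
head top mid (np.float64(277.3125638178927), np.float64(295.8066462772718))
278 204
[[ 75  74  75 ...  73  81  66]
 [ 75  75  75 ...  78  81  83]
 [ 73  76  77 ...  81  82  85]
 ...
 [168 169 163 ... 163 160 162]
 [164 167 160 ... 161 161 164]
 [164 163 159 ... 162 158 161]]
```

```bash
python3 - <<'E'
from h import *
g=cv2.cvtColor(cv2.imread("pics/w4.png"),6)
for v in range(172,262,3): print(v,' '.join(f"{x:3d}" for x in g[v,242:320:3]))
E
```

```text
172  71  75  75  74  77  74  74  74  78  33  32  55  62  63  54  64  57  69  28  31  48  72  66  66  69  65
175  78  76  76  77  68  76  73  69  28  39  60  64  63  57  64  66  64  65  53  57  76  78  86  68  71  67
178  75  75  72  77  77  76  71  28  47  69  68  58  59  70  70  64  62  65  73  75  86  87  91  85  68  69
181  76  76  78  76  73  45  27  53  83  65  57  66  65  62  66  61  67  68  66  81  82  89  85  84  78  62
184  77  81  74  80  23  31  79  62  59  59  63  63  68  68  69  68  63  62  65  62  90  88  82  78  84  69
187  80  74  60  25  50  96  70  52  56  64  64  67  60  64  67  64  67  62  67  67  73  87  82  85  64  28
190  76  63  59  54  63  62  52 153 170 118 116  67  63  67  59  58  61  68  63  66  61  74  78  56  63  72
193  49  64  76 119  62  76 169 164 168 164 166 158 170 152 135 111  64  60  63  63  68  60  66  68  73  72
196  58  58  62  55 118 166 169 169 161 165 169 165 162 159 162 116  60  62  64  57  68  61  60  63  70  76
199  63  62  56 159 170 166 168 168 166 168 164 118  58  64 111 155 149 111  95 159 159 164 131  75  82  70
202  51  68 173 169 
[... 1439 characters left out ...]
  59  57  58 165 164 161 163 163 159 159 160 160 163
244 161 161 158 159 152 159 161 163 132  71  62  61  61  63  59  58 154 165 165 159 165 163 156 159 164 171
247 163 157 159 161 164 158 162  94 159 106  56  61  55  50  54  56 137 161 163 161 162 161 165 164 162 160
250 162 163 158 162 159 161 162 160  54  27  33  60  63  51  44  38  27 101 165 164 160 162 167 161 160 163
253 160 163 160 159 164 162 172  43  49  43  26  40  38  27  34  29  54  25  53 166 156 161 161 163 164 164
256 163 155 161 159 162 168  49  54  24  59  36  27  35  19  31  43  52  36  49 129 166 161 162 156 157 162
259 144  53  64  62   7  44  33  53  26  32  58  58  44  53  54  56  41  33  37  44  26  25  58  57  57 161
```

```bash
python3 - <<'E'
from h import *
p=cv2.imread("pics/w4.png");g=cv2.cvtColor(p,6)
s=get_state();e=s["eef_pos"];c=get_calibration("wrist")
h=g[192:222,262:298]; m=(h<115)
b=blob(m[5:28,4:30],14,10);print("hole blob",b[0]+[266,197],b[1])
hu,hv=b[0]+[266,197]
H=wplane(c,hu,hv,61);print("hole",H,"tool off",tool(s,H-e))
for v in range(228,246,4):
    r=g[v,262:300].astype(float);ix=np.where(r<110)[0]+262;print(v,ix.min(),ix.max())
# shank row centre & tip
for v in (222,223,224,225,226,227): print(v,np.where(g[v,262:300]<110)[0]+262)
for X in (0,3.5):
    from scipy.spatial.transform import Rotation as R
    q=s["tcp_rot"];Rt=R.from_quat([q[1],q[2],q[3],q[0]])
    print("pred tip rim",X,wproj(c,e+Rt.apply([X,0,48.5])))
# head mark
for v in range(282,304,2): print(v,g[v,262:298:2])
E
```

```text
hole blob [279.45522388 206.94029851] [  5   1  19  18 268]
hole [510.7301206  -19.04682039  61.        ] tool off [ -2.08907423   1.01176804 103.25715071]
228 272 286
232 271 288
236 270 288
240 270 288
244 267 289
222 []
223 []
224 []
225 [276 277 278 279 280 281 282]
226 [274 275 276 277 278 279 280 281 282 283 284]
227 [273 274 275 276 277 278 279 280 281 282 283 284 285]
pred tip rim 0 (np.float64(277.9064214059774), np.float64(232.0331671112216))
pred tip rim 3.5 (np.float64(277.89357947074166), np.float64(227.0003484407078))
282 [70 61 63 69 61 70 67 66 65 63 60 59 65 67 66 61 63 63]
284 [70 69 61 68 63 58 61 69 63 61 69 63 68 64 59 62 64 66]
286 [59 65 61 69 61 66 65 60 61 58 64 66 62 67 67 63 61 56]
288 [67 62 62 64 63 63 63 48 39 36 50 66 64 56 63 63 72 62]
290 [58 59 66 60 69 65 40 27 33 21 27 31 61 63 63 62 56 60]
292 [59 60 63 64 64 60 26 28 29 35 24 21 58 67 67 62 59 63]
294 [65 66 63 65 64 57 25 25 28 20 29 32 56 65 63 64 61 62]
296 [63 62 62 67 62 66 36 33 29 23 27 31 64 66 66 64 63 63]
298 [63 64 67 64 64 69 62 39 26 25 46 62 64 64 62 62 62 63]
300 [62 62 59 70 58 62 62 66 60 60 64 60 70 61 64 64 63 62]
302 [63 65 64 60 66 65 60 57 64 65 61 68 60 62 64 60 64 64]
```

play_rows(motion=[[[-0.33,0.02,0],0,-1],[[0,0,1.0],0,-1],[[0,0,1.0],0,-1],[[0,0,1.0],0,-1],[[0,0,1.0],0,-1],[[0,0,0.4],0,-1],[[0,0,0],0,-1],[[0,0,0],0,-1],[[0,0,0],0,-1],[[0,0,0],0,-1]])

```text
time_s: 7.12
eef_pos: [512.2, -21.7, 120.7]
tcp_rot: [0.0, 0.215, 0.977, 0.0]
wrist_force: [0.3, 0.4, -0.5]
grip_width: 21.8
gripper_force: 60.3
```

```bash
python3 - <<'E'
from h import *
s=get_state();e=s["eef_pos"];print(s["time_s"],e,s["grip_width"])
c=get_calibration("wrist");p,d=camera("wrist");g=cv2.cvtColor(p,6)
cv2.imwrite("pics/w5.png",p)
from scipy.spatial.transform import Rotation as R
q=s["tcp_rot"];Rt=R.from_quat([q[1],q[2],q[3],q[0]])
P=lambda x,y,z:np.round(wproj(c,e+Rt.apply([x,y,z])),1)
print("tip",P(1.2,.8,48.5),P(4.7,.8,48.5),"mouth",P(1.2,.8,e[2]-61),"far",P(8.2,.8,e[2]-61),P(-5.8,.8,e[2]-61))
print([P(1.2+7*np.cos(a),.8+7*np.sin(a),e[2]-61).tolist() for a in np.arange(0,2*np.pi,np.pi/4)])
cv2.imwrite("pics/c5.png",cv2.resize(p[190:260,230:330],(800,560),interpolation=2))
E
```

```text
7.1167 [512.15175406 -21.74736074 120.72681476] 21.759475828928725
tip [279.1 230.4] [279.1 225.4] mouth [279.1 223.8] far [279.1 214. ] [279.1 233.3]
[[279.1, 214.0], [286.6, 216.9], [289.6, 223.8], [286.4, 230.5], [279.1, 233.3], [271.8, 230.5], [268.7, 223.8], [271.7, 216.9]]
```

View pics/c5.png

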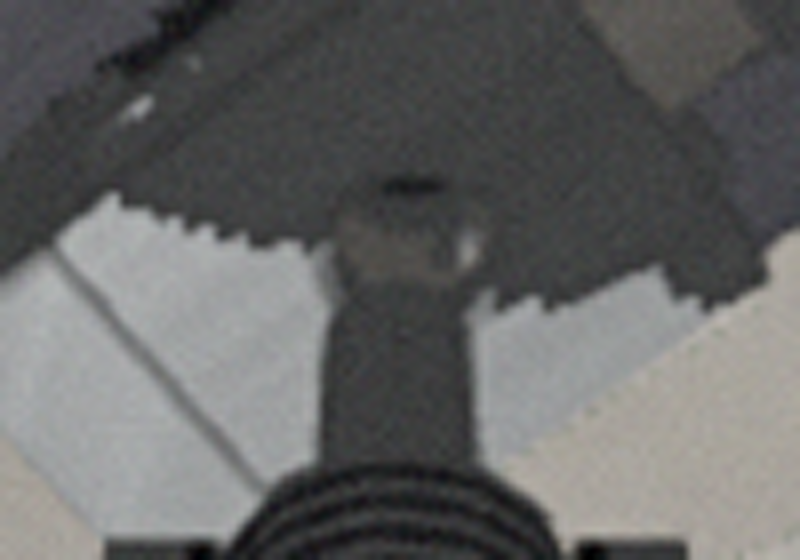

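The crop shows the shank tip just in front of the hole mouth. Its sides are aligned; the hole's upper edge at about v=212 suggests moving ~0.8 mm further along tool +x. I'll insert gently.

play_rows(motion=[[[0.08,0.02,0],0,-1],[[0,0,0.3],0,-1],[[0,0,0.3],0,-1],[[0,0,0.3],0,-1],[[0,0,0.3],0,-1],[[0,0,0.3],0,-1],[[0,0,0.3],0,-1],[[0,0,0.2],0,-1],[[0,0,0],0,-1],[[0,0,0],0,-1]])

```text
time_s: 8.0
eef_pos: [511.0, -20.8, 100.0]
tcp_rot: [-0.0, 0.215, 0.977, 0.0]
wrist_force: [0.6, 1.6, -2.6]
grip_width: 22.0
gripper_force: 60.3
```

play_rows(motion=[[[0,0,0.3],0,-1],[[0,0,0.3],0,-1],[[0,0,0.3],0,-1],[[0,0,0.3],0,-1],[[0,0,0.3],0,-1],[[0,0,0.3],0,-1],[[0,0,0.2],0,-1],[[0,0,0.2],0,-1],[[0,0,0],0,-1],[[0,0,0],0,-1]])

```text
time_s: 8.83
eef_pos: [510.9, -20.8, 77.8]
tcp_rot: [-0.0, 0.215, 0.977, 0.0]
wrist_force: [1.7, 3.9, -3.6]
grip_width: 21.7
gripper_force: 60.0
```

play_rows(motion=[[[0,0.03,0.2],0,-1],[[0,0,0.2],0,-1],[[0,0,0.2],0,-1],[[0,0,0.2],0,-1],[[0,0,0.2],0,-1],[[0,0,0.1],0,-1],[[0,0,0.1],0,-1],[[0,0,0],0,-1],[[0,0,0],0,-1],[[0,0,0],0,-1]])

```text
time_s: 9.67
eef_pos: [511.1, -20.8, 66.3]
tcp_rot: [-0.0, 0.215, 0.977, 0.0]
wrist_force: [-1.4, 4.1, 3.2]
grip_width: 21.8
gripper_force: 61.1
```

play_rows(motion=[[[0,0,0.1],0,-1],[[0,0,0.1],0,-1],[[0,0,0.1],0,-1],[[0,0,0],0,-1],[[0,0,0],0,-1],[[0,0,0],0,-1],[[0,0,0],0,-1],[[0,0,0],0,-1],[[0,0,0],0,-1],[[0,0,0],0,-1]])

```text
time_s: 10.5
eef_pos: [511.1, -20.7, 66.0]
tcp_rot: [0.0, 0.215, 0.977, 0.0]
wrist_force: [-8.4, 4.6, 33.8]
grip_width: 21.9
gripper_force: 64.2
```

play_rows(motion=[[[0,0,-0.1],0,-1],[[0,0,-0.1],0,-1],[[0,0,0],0,-1],[[0,0,0],0,1],[[0,0,0],0,1],[[0,0,0],0,1],[[0,0,0],0,1],[[0,0,0],0,1],[[0,0,0],0,1],[[0,0,0],0,1]])

```text
time_s: 11.33
eef_pos: [511.2, -21.1, 65.2]
tcp_rot: [-0.0, 0.215, 0.977, -0.0]
wrist_force: [-1.5, -0.1, -0.7]
grip_width: 85.3
gripper_force: 0.0
```

play_rows(motion=[[[0,0,-2],0,1],[[0,0,-2],0,1],[[0,0,-2],0,1],[[0,0,-2],0,1],[[0,0,-2],0,1],[[0,0,-1],0,1],[[0,0,0],0,1],[[0,0,0],0,1],[[0,0,0],0,1],[[0,0,0],0,1]])

```text
time_s: 12.17
eef_pos: [510.3, -20.9, 174.0]
tcp_rot: [-0.001, 0.215, 0.977, -0.0]
wrist_force: [-0.1, 0.2, 0.3]
grip_width: 85.4
gripper_force: 0.0
```

```bash
python3 - <<'E'
from h import *
s=get_state();e=s["eef_pos"];print(s["time_s"],e,s["grip_width"],s["wrist_force"])
c=get_calibration("wrist");p,d=camera("wrist");cv2.imwrite("pics/w6.png",p)
S,ds=camera("side");cv2.imwrite("pics/s6.png",S);T,dt=camera("top");cv2.imwrite("pics/t6.png",T)
X=cloud("side",ds);Xt=cloud("top",dt)
u,v=wproj(c,[511,-20.8,87]);print("mark pred",u,v);u=int(u);v=int(v)
g=cv2.cvtColor(p,6);print(d[v-4:v+5:2,u-8:u+9:4])
def z(u,v):
    o,r=wray(c,u,v);k=d[int(v),int(u)]/ (c["R"][2]@r);return o+r*k
print("head depth pts",[z(u+a,v+b).round(1).tolist() for a,b in((-8,0),(8,0),(0,8),(0,-8))])
for vv in range(v-18,v+20,3): print(vv,g[vv,u-20:u+22:3])
# stand: purple-free black probe in top & side
for nm,XX in(("side",X),("top",Xt)):
    m=(XX[...,0]>340)&(XX[...,0]<520)&(XX[...,1]<-200)&(XX[...,1]>-340)&(XX[...,2]>100)&(XX[...,2]<190)
    Q=XX[m];print(nm,len(Q))
    for lo in range(95,185,15):
        q=Q[(Q[:,2]>=lo)&(Q[:,2]<lo+15)]
        if len(q): print(lo,len(q),np.median(q,0).round(1),q.min(0).round(0),q.max(0).round(0))
E
```

```text
12.1667 [510.31554342 -20.91051206 174.0331924 ] 85.43068720045734 [-0.1318583   0.2407754   0.29493804]
mark pred 278.7066164978634 212.42133693244082
[[243.79922 243.06168 243.37256 242.51744 243.87045]
 [244.18295 243.76427 243.59804 243.61754 243.61409]
 [244.13304 245.21571 242.52414 244.1907  244.27397]
 [244.8009  245.19704 244.23949 243.81512 246.30826]
 [245.78445 245.56418 245.74419 244.6555  245.62953]]
head depth pts [[507.9, -26.5, 87.3], [513.0, -15.7, 87.1], [516.7, -24.0, 86.1], [504.6, -18.4, 87.4]]
194 [158 153 157 149  34  34  30  27  30  40  32  39  58  61]
197 [155 154 155  51  42  54  53  59  60  54  34  28  53  58]
200 [156 159 153  36 110 144 144 122  62  53  62  46  38  60]
203 [159 149 138  85 156 157 155 156 156 124 151 148  36  60]
206 [148 151 133 158 155 154 151 148 149 143 139 144  95 132]
209 [149 150 130 154 153 151 145  82 112 147 142 141 132 143]
212 [154 150 140 152 150 145 110  63  60 149 146 146 131 143]
215 [115 152 152 152 150 150 148  76 108 151 146 139 136 146]
218 [139 132 148 145 147 148 146 148 143 140 142 136 146  87]
221 [154 131 135 148
[... 309 characters left out ...]
 48 [ 425.5 -262.3  117.4] [ 408. -277.  110.] [ 441. -257.  124.]
125 54 [ 419.6 -262.2  132.7] [ 402. -275.  125.] [ 435. -256.  140.]
140 55 [ 410.6 -261.1  147.5] [ 396. -277.  141.] [ 428. -254.  155.]
155 32 [ 410.6 -266.9  159.6] [ 396. -280.  155.] [ 419. -256.  164.]
top 94
95 12 [ 449.  -274.3  102.9] [ 434. -289.  101.] [ 463. -261.  109.]
110 10 [ 440.3 -271.   116.3] [ 429. -282.  111.] [ 444. -261.  125.]
125 8 [ 432.  -274.8  132.4] [ 430. -283.  126.] [ 437. -263.  139.]
140 16 [ 417.4 -271.5  151.8] [ 398. -287.  143.] [ 430. -261.  155.]
155 47 [ 409.8 -272.8  161.6] [ 397. -287.  155.] [ 425. -260.  170.]
170 1 [ 414.6 -275.8  171.5] [ 415. -276.  171.] [ 415. -276.  171.]
```

The pin is home: its head top reads 87 mm and the gripper is clear of it. Now over to the black stand.

play_rows(motion=[[[-0.39,-3.77,-0.8],0,1],[[-0.39,-3.77,-0.8],0,1],[[-0.39,-3.77,-0.8],0,1],[[-0.39,-3.77,-0.8],0,1],[[-0.39,-3.77,-0.8],0,1],[[-0.39,-3.77,-0.8],0,1],[[-0.39,-3.77,-0.8],0,1],[[0,0,0],-6.7,1],[[0,0,0],-6.7,1],[[0,0,0],-6.7,1]])

```text
time_s: 13.15
eef_pos: [424.5, -272.7, 230.9]
tcp_rot: [-0.0, 0.04, 0.999, 0.0]
wrist_force: [-0.4, 1.0, 0.4]
grip_width: 85.1
gripper_force: 0.0
```

play_rows(motion=[[[0,0,0],0,1],[[0,0,0],0,1],[[0,0,0],0,1],[[0,0,0],0,1],[[0,0,0],0,1],[[0,0,0],0,1],[[0,0,0],0,1],[[0,0,0],0,1],[[0,0,0],0,1],[[0,0,0],0,1]])

```text
time_s: 13.98
eef_pos: [425.1, -271.8, 231.3]
tcp_rot: [-0.0, 0.042, 0.999, -0.0]
wrist_force: [-0.2, -0.5, -0.5]
grip_width: 85.6
gripper_force: 0.0
```

```bash
python3 - <<'E'
from h import *
s=get_state();e=s["eef_pos"];print(s["time_s"],e,s["tcp_rot"],s["grip_width"])
c=get_calibration("wrist");p,d=camera("wrist");cv2.imwrite("pics/w7.png",p);np.save("pics/w7.npy",d)
for X in ([440.6,-274,85],[424,-273,121.5],[408,-272.5,158]): print(wproj(c,X))
g=p[100:400,80:480];cv2.imwrite("pics/c7.png",cv2.resize(g,(800,600),interpolation=2))
E
```

```text
13.9833 [ 425.09631336 -271.82246044  231.30044383] [-3.94697854e-06  4.15364026e-02  9.99136991e-01 -5.09675907e-06] 85.6141658917595
(np.float64(277.973049117306), np.float64(205.30587473546655))
(np.float64(277.27788855107497), np.float64(200.55202506445696))
(np.float64(275.6946472682404), np.float64(195.0000398912719))
```

View pics/c7.png

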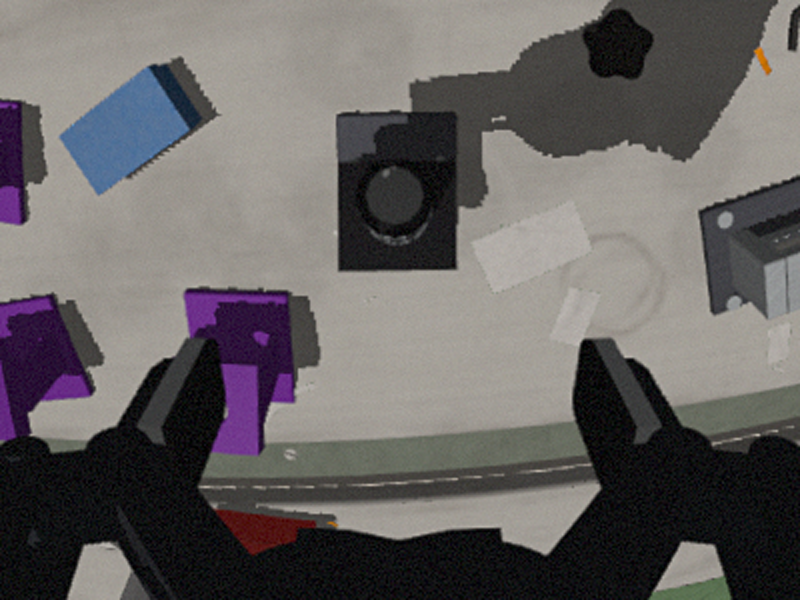

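Wrist crop (pixels in the crop): black stand plate at x 337–457 and probe cap at (393,197). The stand's edges are parallel to the image, so the tool yaw already matches the lean. The purple stands lie at left.

```bash
python3 - <<'E'
from h import *
s=get_state();e=s["eef_pos"]
c=get_calibration("wrist");p=cv2.imread("pics/w7.png");d=np.load("pics/w7.npy");g=cv2.cvtColor(p,6)
for v in range(180,228,3): print(v,g[v,250:306:2])
print("cap",tool(s,wplane(c,276.3,198.2,158.5)-e),"plate ctr",tool(s,wplane(c,278.3,205,85)-e))
print("cap depth",d[195:202:2,270:283:3])
def z(u,v):
    o,r=wray(c,u,v);return o+r*d[v,u]/(c["R"][2]@r)
print(z(276,198))
E
```

```text
180 [64 62 58 48 49 27 27 21 30 21 12 21 19 12 20 18 17 14 23 19 29 14 31 21
 33 36 25 16]
183 [12 18 26 23 23 23 26 15  0  6 20  5 25 55 34 17  9  5 13  4 24  7 20  9
 27 12  4 15]
186 [  9  30  22  29  18  20  22  19  16  28  52 105  86  50  43  42  53  51
  23  22  14  24  19   8   3   7  16   1]
189 [26 26 19 17 25 18 12 16 38 52 47 52 55 44 49 47 47 55 51 33 20 24 14 24
 21  0 16 27]
192 [20 28 26 27 25  9 18 30 52 52 46 47 47 49 53 54 50 53 51 53 32 18  9 17
 15  6 16 21]
195 [22 27 29 30 12 20 16 42 47 51 47 49 55 45 51 46 42 49 48 49 47  5 14  7
 21 10 27 31]
198 [18 26 25 21 10  8 25 50 45 49 51 51 54 46 45 44 51 46 49 47 50 20 20  3
 17  7 29 22]
201 [18 33 26 23 20 10 18 49 49 44 48 49 49 50 52 52 48 48 47 47 41  9  3 22
 19 27 32 27]
204 [14 25 13 33 35 16  5 33 55 49 46 54 52 52 51 52 47 51 46 52 17 16 11 32
 21 17 38 29]
207 [24 23 24 28 40 26 14 17 32 46 46 52 48 48 56 51 53 50 45 16 22 12 37 35
 32 27 27 25]
210 [24 26 26 23 28 25 22 11 16 16 36 46 52 55 45 44 48 35 18 18  8 13 34 23
 31 30 26 29]
213 [23 23 26 29 30 26 35 46  3 22 34 22 37 22 15 10 18 14 20 12 44 79 31 28
 27 31 19 35]
216 [23 26 33 25 30 34 19 32 93 39 30 21  4 12 15  0  4  6 17 61 75 34 35 28
 39 28 30 22]
219 [18 28 26 24 29 29 32 35 20 41 58 85 85 65 60 69 84 47 35 46 27 27 37 25
 29 30 23 23]
222 [22 29 27 25 24 23 34 26 26 25 33 24 45 60 44 64 34 23 22 28 30 26 27 27
 35 31 27 25]
225 [31 26 29 24 32 28 24 21 30 35 39 27 35 23 27 20 33 20 26 21 26 34 21 23
 29 24 32 30]
cap [14.81200918 -1.68755056 72.793202  ] plate ctr [-15.32325156  -0.58556489 146.29330108]
cap depth [[221.8476  222.78293 221.93092 222.72734 224.05585]
 [223.14478 222.8937  221.76671 221.93703 222.6903 ]
 [221.90689 220.6761  222.82199 221.54749 222.26604]
 [222.69606 222.70645 222.42183 222.01591 221.33414]]
[ 409.07971645 -272.36159127  161.49508417]
```

play_rows(motion=[[[-0.12,-0.17,1.8],0,1],[[0,0,1.8],0,1],[[0,0,1.8],0,1],[[0,0,1.8],0,1],[[0,0,1.8],0,1],[[0,0,1.8],0,1],[[0,0,1.8],0,1],[[0,0,0],0,1],[[0,0,0],0,1],[[0,0,0],0,1]])

```text
time_s: 14.87
eef_pos: [426.7, -273.9, 106.0]
tcp_rot: [0.0, 0.042, 0.999, -0.0]
wrist_force: [0.1, -0.2, 0.4]
grip_width: 85.5
gripper_force: 0.0
```

play_rows(motion=[[[0,0,0],0,-1],[[0,0,0],0,-1],[[0,0,0],0,-1],[[0,0,0],0,-1],[[0,0,0],0,-1],[[0,0,0],0,-1],[[0,0,0],0,-1],[[0,0,0],0,-1],[[0,0,0],0,-1],[[0,0,0],0,-1]], grip_force=25)

```text
time_s: 15.7
eef_pos: [426.2, -273.7, 105.7]
tcp_rot: [0.0, 0.041, 0.999, -0.0]
wrist_force: [-1.6, 1.2, 6.0]
grip_width: 27.2
gripper_force: 25.8
```

play_rows(motion=[[[0.2,0,-0.47],0,-1],[[0.2,0,-0.47],0,-1],[[0.2,0,-0.47],0,-1],[[0.2,0,-0.47],0,-1],[[0.26,0,-0.49],0,-1],[[0,0,0],0,-1],[[0,0,0],0,-1],[[0,0,0],0,-1],[[0,0,0],0,-1],[[0,0,0],0,-1]])

```text
time_s: 16.53
eef_pos: [415.5, -272.6, 128.8]
tcp_rot: [-0.0, 0.041, 0.999, 0.0]
wrist_force: [0.2, -0.7, -1.6]
grip_width: 27.3
gripper_force: 25.4
```

```bash
cat > pr.py <<'E'
from h import *
import sys
s=get_state();e=s["eef_pos"];print(s["time_s"],e,s["tcp_rot"].round(3),s["grip_width"],s["wrist_force"].round(1))
n=sys.argv[1]
S,ds=camera("side");cv2.imwrite(f"pics/{n}s.png",S)
X=cloud("side",ds)
g=cv2.cvtColor(S,6)
sc=get_calibration("side")
def proj(P): 
    q=sc["R"]@np.asarray(P)+sc["t"];return sc["fx"]*q[0]/q[2]+sc["cx"],sc["fy"]*q[1]/q[2]+sc["cy"]
for z in (0,20,-40,-76): print("axis px at tcp z+19+",z,np.round(proj([e[0],e[1],e[2]+19+z]),1))
u,v=map(int,proj([e[0],e[1],e[2]+19]))
for r in range(v-30,v+52,2): print(r,' '.join(f"{k:3d}" for k in g[r,u-16:u+18]))
E
python3 pr.py p1
```

```text
16.5333 [ 415.54483669 -272.63376675  128.77183874] [-0.     0.041  0.999  0.   ] 27.325398859014964 [ 0.2 -0.7 -1.6]
axis px at tcp z+19+ 0 [291.4 184.6]
axis px at tcp z+19+ 20 [291.3 177.9]
axis px at tcp z+19+ -40 [291.6 197.7]
axis px at tcp z+19+ -76 [291.8 209.3]
154  82  82  83  83  82  80  78  80  81  82  75  42  26  26  29  27  28  31  23  25  29  32  32  34  58  80  80  81  81  80  83  81  79  82
156  80  82  82  82  82  78  79  79  80  72  43  25  26  38  51  52  45  35  29  27  24  27  23  26  52  82  81  82  80  81  82  80  79  79
158  82  82  84  84  83  84  83  80  80  69  32  25  28  37  51  49  45  32  27  27  29  33  28  29  53  84  85  82  79  81  80  79  78  81
160  89  89  87  88  88  89  96 110 116 100  32  25  24  39  49  50  46  36  25  27  27  34  30  53  84  81  82  79  79  80  79  77  82  80
162  89  88  88  89  89  90  98 132 172 162  19  30  32  43  47  45  41  34  25  25  26  31  26  53  81  81  80  81  78  78  81  80  79  80
164  86  88  88  88  88  90  89  92 106 108  31  34  44  65  64  56  41  34  33  28  26  32  30  56  89  87  83  80  81  81  79  
[... 4210 characters left out ...]

226  96  91  93  92  93  94  92  91  91  91  91  95  90  99 108 109 110 109 111 112 121 138 171 183 183 183 182 181 181 180 180 180 179 179
228  90  90  91  92  93  91  93  93  91  91  91  84  43  47  61  58  59  59  72  92  89 126 176 180 180 179 179 180 180 180 181 179 180 181
230  82  63  90  92  94  92  91  93  91  92  90  79  46  46  43  45  44  44  45  42  45 124 181 180 179 180 179 180 180 180 180 180 180 180
232  57  63  92  91  93  93  90  92  91  92  91  83  48  43  42  46  44  45  44  42  56  96 125 125 124 123 124 124 147 180 180 180 179 178
234  45  48  47  45  43  46  46  48  48  48  49  49  47  47  45  48  44  45  45  47  67  90  91  91  90  91 128 178 187 184 185 184 183 183
```

play_rows(motion=[[[-0.15,0,-0.1],0,-1],[[-0.45,0,-0.22],0,-1],[[-0.45,0,-0.21],0,-1],[[-0.45,0,-0.2],0,-1],[[-0.47,0,-0.14],0,-1],[[-0.47,0,-0.12],0,-1],[[-0.47,0,-0.08],0,-1],[[0,0,0],0,-1],[[0,0,0],0,-1],[[0,0,0],0,-1]], grip_force=20)

```text
time_s: 17.42
eef_pos: [445.3, -275.0, 139.8]
tcp_rot: [0.001, 0.041, 0.999, -0.0]
wrist_force: [-1.6, 1.6, -3.3]
grip_width: 27.5
gripper_force: 24.8
```

```bash
python3 pr.py p2 | awk 'NR<6||NR%2'; python3 - <<'E'
from h import *
c=get_calibration("wrist");p,d=camera("wrist");cv2.imwrite("pics/p2w.png",p)
s=get_state();e=s["eef_pos"]
for z in (0,60,-10): print("wrist px of axis at grasp+",z,wproj(c,e+[0,0,19+z]))
E
```

```text
17.4167 [ 445.27918352 -274.99609483  139.84573602] [ 0.001  0.041  0.999 -0.   ] 27.45787769900929 [-1.6  1.6 -3.3]
axis px at tcp z+19+ 0 [281.1 180.8]
axis px at tcp z+19+ 20 [280.9 174.1]
axis px at tcp z+19+ -40 [281.4 194. ]
axis px at tcp z+19+ -76 [281.7 205.5]
152  78  79  82  83  83  85  83  83  75  44  28  24  33  48  49  45  33  27  26  28  28  29  25  54  82  80  81  81  81  83  82  84  83  82
156  80  77  78  78  79  81  78  79  68  30  26  28  41  49  50  46  35  26  28  28  27  32  25  51  81  81  81  82  84  83  84  86  85  83
160  77  78  79  75  77  77  81  90  77  33  35  50  66  62  58  44  31  32  28  28  30  29  23  53  90  92  92  91  89  89  86  79  84  85
164  73  77  76  76  77  74  62  49  62  59  24  35  45  51  48  38  28  25  25  21  31  31  53 103 126 110  92  92  94  94  91  94  92  92
168 184 184 185 184 185 185 165  45  43  40  29  24  30  27  29  28  28  24  29  31  43  55  66  72  66  68  66  61  61  62  60  57  58  59
172  96  87  90 115 123 106  93 108 112  89  58  27  25  29  27  26  27  24  25  24  24  20  20  40  63  47  50  45  49  48  48  4
[... 1551 characters left out ...]
20 180 181 179 180 179 177 178 179 180 178 169 124  91  92  94  92  89  91  92  93  91  91 102 148 186 185 187 186 185 186 186 186 187 183
224 180 179 178 179 179 179 179 179 180 180 174 145  89  94  93  93  91  91  90  92  93  92 101 150 186 186 187 187 186 185 186 186 187 186
228 183 181 179 163  97  93  93  92  93  94  92  91  94  93  93  91  91  92  91  92  93  84  42  49  58  58  60  59  71  94  89 126 178 179
wrist px of axis at grasp+ 0 (np.float64(278.242773047512), np.float64(291.09706381227227))
wrist px of axis at grasp+ 60 (np.float64(277.64928668259586), np.float64(397.32612979032433))
wrist px of axis at grasp+ -10 (np.float64(278.30927227681156), np.float64(279.5033909725728))
```

```bash
python3 - <<'E'
from h import *
p=cv2.imread("pics/p2w.png");S=cv2.imread("pics/p2ss.png") if 0 else cv2.imread("pics/p2s.png")
a=cv2.resize(p[190:410,190:370],(491,600),interpolation=2);b=cv2.resize(S[150:230,262:302],(300,600),interpolation=2)
cv2.imwrite("pics/c8.png",np.hstack([a,b]))
E
```

```text
(no output)
```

View pics/c8.png

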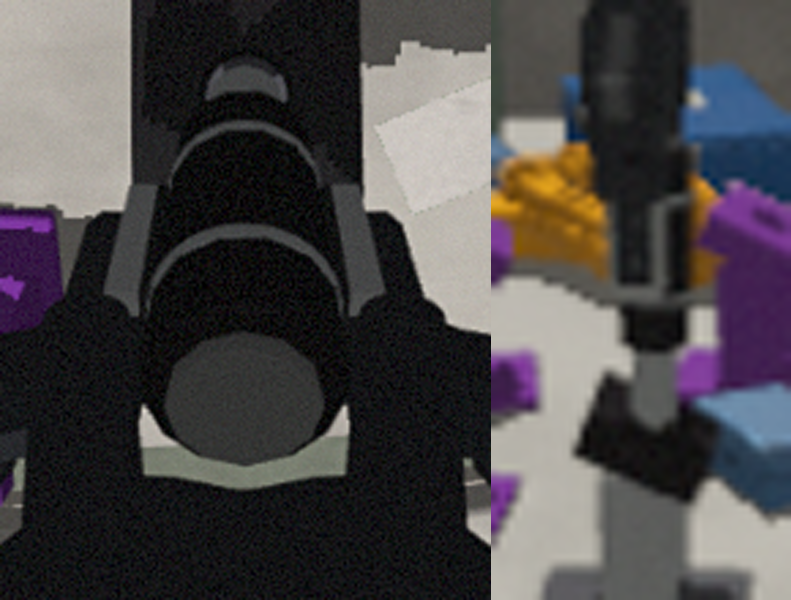

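Side crop: grip and nose columns stack vertically (both centred near x=656), so the probe is nearly upright. The wrist crop shows it centred between the pads, with the cap at (245,398).

```bash
python3 - <<'E'
from h import *
s=get_state();e=s["eef_pos"];c=get_calibration("wrist")
g=cv2.cvtColor(cv2.imread("pics/p2w.png"),6)
b=blob((cv2.GaussianBlur(g,(5,5),0)>38)[300:365,240:320],40,36);print(b)
cu,cv_=b[0]+[240,300]
for h in (32,36.5,40): print(h,tool(s,wplane(c,cu,cv_,e[2]+19+h)-e))
S=cv2.cvtColor(cv2.imread("pics/p2s.png"),6).astype(float)
# nose & grip subpixel centres
for r in list(range(189,205)): 
    print(r,S[r,276:294].astype(int))
E
```

```text
(array([39.06078055, 42.42418426]), array([   0,   13,   79,   52, 3126], dtype=int32))
32 [ -2.1488915    0.34761388 -50.99726698]
36.5 [  2.06673306   0.35637492 -55.50277641]
40 [  5.34555216   0.36318907 -59.00706152]
189 [89 88 90 93 92 92 92 95 83 53 54 68 82 86 88 82 56 47]
190 [88 88 81 61 51 60 68 68 64 57 57 59 65 89 89 81 56 49]
191 [170 168 150  44  16  26  32  33  32  33  33  30 108 168 170 153  75  49]
192 [183 183 166  86  19  22  20  19  17  19  17  21 120 182 183 167  80  46]
193 [184 185 168  96  20  19  18  17  20  20  17  19 122 184 186 168  79  47]
194 [184 184 169  97  18  23  21  25  19  13  19  17 122 185 185 168  81  46]
195 [186 186 170  96  22  16  20  20  22  20  17  39 130 185 185 173 103  48]
196 [186 186 184 167 122  33  32  20  16  27  67 114 133 132 136 133  83  48]
197 [187 186 186 183 164  97  80  81  79  81 105 133 105  93  95  94  66  47]
198 [186 186 188 186 170  92  90  92  90  88  98 105  93  93  93  88  67  47]
199 [172 125 140 173 170  87  90  92  91  92  91  91  93  95  94  86  66  46]
200 [145  48  67 104 116  88  90  92  91  90  91  92  94  94  94  87  65  47]
201 [91 32 29 40 65 87 90 91 91 89 92 94 93 93 94 85 50 50]
202 [ 41  32  33  34  60  89  91  92  92  89  81  64  68  73  84  81  86 105]
203 [ 34  32  32  32  59  89  89  90  91  88  78  43  50  94 130 125 128 130]
204 [ 36  36  35  32  56  89  91  91  90  90  75  16  35  65  99 122 132 134]
```

play_rows(motion=[[[0,0,0],0,-1],[[0,0,-0.5],0,-1],[[0,0,-1],0,-1],[[0,0,-1.2],0,-1],[[0,0,-1.2],0,-1],[[0,0,-1.2],0,-1],[[0,0,-1.2],0,-1],[[0,0,-1],0,-1],[[0,0,-0.5],0,-1],[[0,0,0],0,-1]], grip_force=60)

```text
time_s: 18.35
eef_pos: [445.9, -275.9, 219.6]
tcp_rot: [0.002, 0.042, 0.999, -0.001]
wrist_force: [0.8, 0.8, -0.7]
grip_width: 26.9
gripper_force: 57.8
```

play_rows(motion=[[[-0.2,1.2,0],0,-1],[[-0.45,2.6,0],0,-1],[[-0.5,2.9,0],0,-1],[[-0.55,3.2,0],0,-1],[[-0.55,3.2,0],0,-1],[[-0.55,3.2,0],0,-1],[[-0.55,3.2,0],0,-1],[[-0.5,2.9,0],0,-1],[[-0.4,2.3,0],0,-1],[[-0.2,1.18,0],0,-1]])

```text
time_s: 19.18
eef_pos: [510.5, -15.9, 217.0]
tcp_rot: [-0.0, 0.039, 0.999, 0.001]
wrist_force: [0.3, -0.4, -1.3]
grip_width: 26.9
gripper_force: 57.8
```

play_rows(motion=[[[0,0,0.4],0,-1],[[0,0,0.4],0,-1],[[0,0,0.4],0,-1],[[0,0,0.4],0,-1],[[0,0,0.4],0,-1],[[0,0,0.4],0,-1],[[0,0,0.4],0,-1],[[0,0,0],0,-1],[[0,0,0],0,-1],[[0,0,0],0,-1]])

```text
time_s: 20.02
eef_pos: [510.5, -21.0, 189.8]
tcp_rot: [0.0, 0.042, 0.999, 0.0]
wrist_force: [0.6, -0.1, -0.2]
grip_width: 26.8
gripper_force: 57.8
```

```bash
cat > m2.py <<'E'
from h import *
import sys
from scipy.spatial.transform import Rotation as R
s=get_state();e=s["eef_pos"];print(s["time_s"],e,s["tcp_rot"].round(3),s["grip_width"],s["wrist_force"].round(1))
c=get_calibration("wrist");p,d=camera("wrist");g=cv2.cvtColor(p,6);cv2.imwrite(f"pics/{sys.argv[1]}.png",p)
q=s["tcp_rot"];Rt=R.from_quat([q[1],q[2],q[3],q[0]])
P=lambda x,y,z:np.round(wproj(c,e+Rt.apply([x,y,z])),1)
print("tip",P(0,0,74.5),"nose end",P(0,0,54.5),P(9,0,54.5),P(0,9,54.5),"mark",P(0,0,e[2]-87),"mark from TCP@home",np.round(wproj(c,[511.1,-20.8,87]),1), "per mm x",P(1,0,e[2]-87)-P(0,0,e[2]-87))
u,v=map(int,P(0,0,e[2]-87))
for r in range(v-24,v+50,2): print(r,' '.join(f"{k:3d}" for k in g[r,u-24:u+26:2]))
E
python3 m2.py q1
```

```text
20.0167 [510.47639845 -21.02181532 189.7767761 ] [0.    0.042 0.999 0.   ] 26.818661178107664 [ 0.6 -0.1 -0.2]
tip [278.7 217.2] nose end [278.7 228.1] [278.6 215.3] [292.3 228.1] mark [278.8 204.4] mark from TCP@home [279.1 205.1] per mm x [ 0.  -1.1]
180  95 140 166 170 170 169 168 172 169 173  66  68  73  73  65  70  67  66  65  73  75  66  67  68  64
182 173 172 171 170 171 173 171 169 169 171  72  70  67  70  68  74  73  70  70  67  72  71  70  66  61
184 171 174 170 172 170 167 169 169 172 180  66  48  36  28  40  47  55  70  67  60  66  73  69  71  68
186 171 170 170 169 164 172 169 172 166  56  34  44  43  34  43  47  36  46  62  68  68  68  64  70  60
188 169 172 171 175 172 168 168 166  55  26  20  46  37  30  36  50  38  32  39  60  66  67  61  63  70
190 179 177 173 167 168 167 166 122  47  31  42  52  57  52  52  55  44  37  36  38  68  63  66  70  69
192 171 170 168 165 162 165 159  62  38  56  69  67  70  70  65  72  68  53  50  27  66  69  67  65  65
194 154 161 161 165 161 166 148  41  62  71  70  72  69  69  68  64  67  66  65  38  56  66  67  65  63
196 133 169 170
[... 2300 characters left out ...]
  56  27  11   8   3   1   0  18   0   0   9   4  10  56  72  66  29   6  40
242 167  23  30  64  52  17  10   8   2   2   4   1   0  19   9   7  16   9  10   9  20  47  62  29  28
244 161  12  62  27  15   2  11   7  12  22  11   6   3  13   2  22  22  10  11  21  11  20  32  68   9
246 133  54  46   6  18  23   9   0   4  13  22  17  14   0  10   3   8  18   3   0   6  15  20  38  51
248  73  65   1   3  19   4  18   2  16   0  15  18  11  12   8   6  25   5  18   6   7   4   8   6  56
250  64  20  12  11   3  21  14  16  14   1   1  23  12  31   8   1   1  13   0  11  22   1   6   4  12
252  32   9   6  14  22  11   2  10   7  18  17   3  17  10   7   9  12   3   3   4  12  32  12  11  12
```

play_rows(motion=[[[-0.06,0.05,0],0,-1],[[0,0,0.5],0,-1],[[0,0,0.5],0,-1],[[0,0,0.5],0,-1],[[0,0,0.3],0,-1],[[0,0,0.3],0,-1],[[0,0,0],0,-1],[[0,0,0],0,-1],[[0,0,0],0,-1],[[0,0,0],0,-1]])

```text
time_s: 20.9
eef_pos: [511.2, -20.5, 168.9]
tcp_rot: [0.0, 0.041, 0.999, 0.0]
wrist_force: [-0.6, 0.7, -1.7]
grip_width: 26.9
gripper_force: 57.8
```

```bash
python3 m2.py q2; python3 - <<'E'
from h import *
S,d=camera("side");cv2.imwrite("pics/q2s.png",S);g=cv2.cvtColor(S,6)
for r in range(205,262,2): print(r,' '.join(f"{k:3d}" for k in g[r,236:270]))
E
```

```text
20.9 [511.18079201 -20.49160155 168.87480746] [0.    0.041 0.999 0.   ] 26.896188699295163 [-0.6  0.7 -1.7]
tip [278.8 217.2] nose end [278.7 228.1] [278.7 215.3] [292.4 228.1] mark [278.8 213.6] mark from TCP@home [278.3 213.5] per mm x [ 0.  -1.3]
189 169 174 174 171 170 155 128  70  69  70  69  51  56  53  51  67  70  71  70  67  68  70  62  67  63
191 179 170 170 173 173 175  71  71  72  58  37  42  37  38  48  41  39  57  67  68  66  65  71  70  69
193 170 169 171 174 170 176  73  69  37  34  44  40  41  31  45  48  43  42  55  67  72  66  73  65  62
195 176 170 172 171 174 176  69  39  31  26  52  43  45  39  38  44  38  42  42  49  67  66  64  69  71
197 175 173 172 170 168 171  61  39  40  28  47  58  55  62  61  58  42  39  45  32  65  70  68  60  69
199 171 169 162 167 171 163  44  46  51  61  67  67  67  69  73  70  60  56  48  22  51  70  67  63  62
201 165 165 166 165 169 153  33  53  63  75  71  70  71  67  69  66  68  67  61  35  45  71  66  66  69
203 166 167 169 165 170 148  34  62  69  72  67  69  71  72  67  71  68  65  69  55  33  72  67  70  69
205 171 172 166 16
[... 6357 characters left out ...]

253 181 183 186 186 187 187 169 112 157 174 174 169 145  86  87  85  84  84  84  88  86  86 100 122 137 169 182 185 188 189 188 189 190 189
255 182 184 186 186 186 187 169  90 120 148 143 123  89  92  91  91  89  90  90  91  93  93  92  93 103 150 187 188 188 187 188 188 188 189
257 187 186 184 183 182 182 168 112  87  90  88  90  91  92  91  89  89  90  93  93  94  93  95 101 121 159 188 188 188 188 187 187 187 187
259 189 187 188 189 188 187 176 138 134  96 107 109 108 110 106 108 107 101  98 101 106 113 113 113 127 160 172 180 173 159 171 187 187 186
261 188 188 187 178 159 158 145 105  99  96 112 113 116 110  96  88  87  88  87  87  88  98 111 105  98 109 123 125 119 111 144 183 183 183
```

play_rows(motion=[[[0.08,0.02,0],0,-1],[[0,0,0.2],0,-1],[[0,0,0.2],0,-1],[[0,0,0.2],0,-1],[[0,0,0.2],0,-1],[[0,0,0],0,-1],[[0,0,0],0,-1],[[0,0,0],0,-1],[[0,0,0],0,-1],[[0,0,0],0,-1]])

```text
time_s: 21.83
eef_pos: [510.2, -20.2, 160.8]
tcp_rot: [0.0, 0.041, 0.999, 0.0]
wrist_force: [-0.6, 0.9, -0.0]
grip_width: 26.8
gripper_force: 57.8
```

```bash
cat > f.py <<'E'
from h import *
import sys
fs=[]
for i in range(6):
    S,d=camera("side");s=get_state();fs.append(s["wrist_force"])
print(s["time_s"],s["eef_pos"],"F",np.mean(fs,0).round(2),np.std(fs,0).round(2))
cv2.imwrite(f"pics/{sys.argv[1]}.png",S);g=cv2.cvtColor(S,6)
for r in range(226,262,1): print(r,' '.join(f"{k:3d}" for k in g[r,244:259]))
E
python3 f.py r1
```

```text
22.1333 [510.22749687 -20.25375081 160.74005207] F [ 0.07 -0.15  0.27] [0.21 0.6  0.43]
226 189 189 189 174 111  90  93  92  93  90  99 148 188 188 188
227 189 189 189 173 110  91  92  92  92  91 100 149 189 190 190
228 188 188 188 173 109  91  92  92  91  90 100 149 189 189 190
229 188 189 189 173 111  91  94  94  92  90 101 150 191 191 190
230 189 190 190 176 109  92  91  93  93  90  98 149 189 190 191
231 191 190 190 177 110  92  93  94  92  93  98 150 191 191 191
232 189 189 189 178 129  91  92  92  93  92 100 149 190 189 190
233 189 189 189 179 134  91  91  90  93  91 109 159 190 190 191
234 190 191 190 189 176 152 125  93 110 152 179 184 190 191 191
235 190 190 190 190 189 181 149  94 125 173 190 190 189 189 189
236 190 190 190 190 190 184 153  93 127 176 190 191 189 190 189
237 191 190 190 190 189 184 153  93 126 174 189 190 189 189 189
238 189 189 189 190 188 182 148  91 117 164 190 189 190 189 190
239 189 189 188 187 181 172 144  93  97 111 133 163 194 193 194
240 189 188 185 176 176 160  98  74  78  83  90 122 173 196 196
241 190 184 170 168 163 111  82  80  83  86  86 100 
[... 591 characters left out ...]
 175 175 158  95  84  85  87  85  87  85  84  84  88  88  87
252 175 174 171 146  86  87  90  86  86  85  86  83  87  87  86
253 157 175 173 170 145  84  87  87  86  83  85  84  87  87  85
254 150 175 174 161 109  85  85  86  87  86  85  86  89  89  92
255 121 148 145 122  87  91  93  91  90  91  90  91  92  93  92
256  94 105 103  95  91  93  91  91  89  90  91  93  94  94  93
257  87  91  89  93  91  91  93  91  89  90  92  93  93  93  93
258  88  90  91  93  94  96  94  96  98 103 101 101 102 108 109
259 132  96 106 111 109 110 106 108 105  99  99 100 107 113 114
260 104  97 111 114 114 112 104 100  93  90  90  89  95 105 114
261 100  95 112 114 115 111  97  90  88  88  87  87  87 100 112
```

play_rows(motion=[[[0,0,0.1],0,-1],[[0,0,0.1],0,-1],[[0,0,0.1],0,-1],[[0,0,0.1],0,-1],[[0,0,0.1],0,-1],[[0,0,0],0,-1],[[0,0,0],0,-1],[[0,0,0],0,-1],[[0,0,0],0,-1],[[0,0,0],0,-1]])

```text
time_s: 22.97
eef_pos: [510.4, -20.3, 155.8]
tcp_rot: [0.0, 0.041, 0.999, -0.0]
wrist_force: [-0.1, -1.0, 2.6]
grip_width: 26.8
gripper_force: 57.9
```

```bash
python3 f.py r2 | head -24; python3 m2.py q3|tail -38|head -28
```

```text
23.2667 [510.30496444 -20.23331852 155.73499045] F [ 0.01 -0.05  2.03] [0.32 0.26 0.71]
226 189 189 189 174 109  90  89  87  89  90 101 147 188 189 187
227 188 189 188 173 108  91  93  91  93  93 101 149 188 189 189
228 188 189 189 173 110  91  91  92  91  91 100 149 190 190 189
229 189 189 188 174 110  93  93  94  92  91 100 151 190 189 190
230 190 190 190 175 109  93  91  92  92  91 100 150 189 190 190
231 190 190 190 175 110  91  92  91  91  92  99 150 191 191 191
232 191 189 189 174 111  93  92  91  94  91 100 150 190 191 190
233 190 189 189 175 112  91  92  94  92  92  99 149 191 191 190
234 190 190 190 179 127  92  92  93  92  90  99 148 190 191 190
235 190 190 190 180 133  92  92  93  93  92 108 159 189 190 189
236 189 188 190 188 181 167 125  93 108 151 179 186 190 190 189
237 190 190 190 189 190 183 148  93 122 173 189 190 190 190 190
238 189 188 189 189 189 182 149  93 117 164 189 190 189 191 189
239 189 188 188 187 181 164 107  94  98 114 134 163 193 193 193
240 188 189 185 176 175 158  80  81  80  85  88 122 172 196 196
241 189 183 170 167 162 110  83  83  83  86  87 102 
[... 2709 characters left out ...]
  21  45  60  60  69  67  72  68  65  68  72  62  56   9  15  15   0  24 157
238 165  78   4   0   2  42  62  66  50  33  23  24  26  20  24  17  21  55  68  62  52  19  12   0  75
240 157  47   7  19  64  71  46  21   7  13   7   0   7   4  16  16  12   6  24  53  63  63  27   2  39
242 171  25  32  62  43  22   3   3  22   8   7  23   3  23   8   1  11  14   0   9  21  42  70  25  14
244 163  11  63  30   3  10   7  11  27  11  12   7   4   7   4  12  20   9   5  17  19   4  37  66  24
246 129  56  55  14   3  17   5  11   8  16   2  13  14   5   4   7  11  21  11   4   7   0  12  40  61
248  79  63   1  18  16   0  16  23  13   0   1   3   0  11  22  17   9  14  15  13   5   8  14   2  61
```

```bash
python3 -c "
from bench import *
s=get_state();print(s['time_s'],s['eef_pos'],s['wrist_force'],s['grip_width']);print(close_job())"
```

```text
23.3167 [510.33009449 -20.23525024 155.73197797] [0.0078985  0.0961493  1.83776905] 26.68630778075213
the job is handed in; nothing more can be done
None
```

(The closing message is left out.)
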